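# Close a culture box: press the lid home, then shut its vent

### The job

Put the loose lid on the culture box (either way round) and press its ends down, with no more than about 40 N, until both ends have snapped fully home under the spring catches; the lid's vent knob must stay open while you do so, to let the air out. Only then turn the vent knob so that its pointer stands at the long zero mark on the lid, and let go. Do not knock over or shift the flask, the beaker or the marker pen.

Things in the scene. Friction and masses are not known exactly. Their poses are not given: they have to be found in the camera images.
- box: Open white culture box, fixed to the worktop: outside 100 (x) x 170 (y) x 60 mm high, walls 4 mm, opening 92 x 162 mm; dishes inside, below 25 mm. Origin: centre of its underside, on the worktop; y is its long axis. A spring catch stands at the middle of each short end. A springy seal stands 4 mm above the rim: 5 to 11 N an end flattens it; it lifts an uncaught lid.
- catch_tip_a (a point): Nose tip of the spring catch at the box's +y end, 84 mm from its middle and 69 mm up (underside at 67.5 mm). The catch is 30 mm wide, 81 mm high, reaches out to y = 101 mm, and slopes outward above the nose. It yields when the lid's end is pressed past it (10 to 20 N an end) and springs back over the lid. A lid merely laid on rests on the slopes, 15 mm too high.
- catch_tip_b (a point): The same at the box's -y end.
- lid: Loose grey lid, 0.2 kg, flat on the worktop, knob up: plate 104 (x) x 174 (y) x 6 mm, below it a tapered skirt 18 mm deep (outside 82 x 152 mm at the foot, 89 x 159 mm at the plate). Origin: centre of the skirt's foot, 24 mm below the plate's top face; y along its length. On top lie a 14 mm white bar, the zero mark, towards +x, and four white dots on an arc towards +y.
- lid_end_a (a point): Middle of the dark thumb pad on the lid's +y end: on the plate's top face, 66 mm from the lid's centre. Caught fully home it is about 67.5 mm above the box's underside (70 mm or more if not caught); pressed hard against the rim, 66 mm.
- lid_end_b (a point): The same on the lid's -y end.
- knob_grip (a point): Vent knob: black upright bar 50 mm long, 16 mm thick, on a disc of 52 mm diameter and 3 mm height at the lid's middle; bar top 35 mm above the lid's top face. This point is on its axis, 24 mm above the lid's top face, the height to grip for lifting the lid or turning the knob (pinch the 16 mm). Its x axis runs along the bar to the pointer end, which bears a white line.
- vent_knob (a joint): Angle (rad) of the vent knob's pointer from the lid's zero mark, positive counterclockwise seen from above (towards the dots): 0 is shut; starts open at 0.75 to 1.3; stops at -0.3 and 1.7, so it can be turned past zero; friction 0.05 N m.
- flask: Conical glass flask, 84 mm diameter, 145 mm high, bystander; origin at the centre of its base.
- beaker: Glass beaker, 55 mm diameter, 70 mm high, bystander; origin at the centre of its base.
- marker: Marker pen lying on the worktop, 135 mm long along its y axis, bystander; origin at its underside.
Things that resemble listed ones, but are neither listed nor needed, are in the scene too. What is shaped like the lid but blue or brown is not meant.

How it is judged:
On the way:
1. the lid is home on the box at both ends while the vent is still open (knob above 0.4 rad) (z of lid_end_a in the frame of box between 0.062 and 0.069 m and z of lid_end_b in the frame of box between 0.062 and 0.069 m and horizontal distance between lid and box below 0.01 m and angle between the y axis of lid and the y axis of box, either way round below 0.06 rad and value of joint vent_knob above 0.4 rad), for 0.2 s.
At the end, for the whole second after the job is handed in: The lid lies on the box, at rest, both ends fully home (each end's top face less than 69 mm above the box's underside; held by the catches it is at 67.5 mm; centred within 10 mm and 0.06 rad), the vent knob within 0.12 rad of the zero mark; flask and beaker upright (z of lid_end_a in the frame of box between 0.062 and 0.069 m and z of lid_end_b in the frame of box between 0.062 and 0.069 m and horizontal distance between lid and box below 0.01 m and angle between the y axis of lid and the y axis of box, either way round below 0.06 rad and value of joint vent_knob between -0.12 and 0.12 rad and linear speed of lid below 0.02 m/s and angle between each of flask, beaker's own z axis and vertical below 0.2 rad); the robot touches nothing.
It fails at once if the fingers press on the lid's plate with more than 80 N (contact force between the fingers and lid_c0 above 80 N).
It fails at once if the flask is shifted more than 30 mm (distance of flask from where it was at the start of the episode above 0.03 m).
It fails at once if the beaker is shifted more than 30 mm (distance of beaker from where it was at the start of the episode above 0.03 m).
It fails at once if the marker is shifted more than 30 mm (distance of marker from where it was at the start of the episode above 0.03 m).
It also fails if it takes over 67 s, if anything falls off the work surface, if the arm or the gripper's body presses on something with over 40 N, if the wrist force passes 120 N, or if a joint passes its speed limit or range.

### The arm

A 7-joint arm with a two-finger parallel gripper is mounted at the origin on a cart in front of the work surface, level with it; the furniture and walls round the work are solid. World frame = base frame: x ahead of the robot, y to its left, z up, the work surface at z = 0. Lengths are in m, angles in rad, forces in N, time in s.
With the tool pointing down it reaches from about 0.35 to 0.9 m from the base axis. Payload 8.1 kg.
Tool frame: the origin (TCP) lies between the finger pads; the fingertips stand 14 mm ahead of it and the grasp point (between the pads) lies 5 mm behind it; z points along the fingers, y is the line along which they close (so a half turn about z gives the same grasp; the last joint's range is limited). The gripper opens to 85 mm and grips with 20 to 120 N. Pads are 22 mm wide; open, the fingers measure 114 mm over their backs; the gripper's body (76 mm by 85 mm) begins 54 mm behind the grasp point. The pads swing forward as they close: fully open they stand 13 mm farther back than shut.
Start: joints at [-1.26, 0.434, 0.025, 1.573, -0.012, 1.134, -0.075], TCP at [0.251, 0.572, 0.245] pointing down, gripper open.
Joint ranges: [-2.62, 2.62], [-0.44, 2.09], [-1.27, 1.32], [0.08, 2.57], [-1.32, 4.46], [0.12, 2], [-2.74, 2.74]. Speed limits (rad/s): [2.22, 2.22, 3.01, 3.01, 3.14, 3.14, 3.14].

### API

Orientations are given as a unit quaternion [x, y, z, w].
In Python, from bench import arm, imaging gives the robot as it stands.
- The arm moves only by the shell command python3 -m inch 'ROWS' [OPENING]. ROWS is JSON, a list of rows, each a list of 4 numbers: the shift along the tool's x, y, z in m, then the turn about the tool's z in degrees. In form: [[dx, dy, dz, yaw], ...]. A call has 1 to 5 rows; each row is the pose to reach, as a shift and turn from the pose commanded when the call began, along the tool's axes at that moment; what a row does not reach only later rows make up. A row lasts 1/8 s, in which the tool goes at most 62.5 mm and 10.7 degrees, less where a joint would pass 70% of its speed; a pose out of reach is approached as far as the arm can. A call with a gripper value outside its range is refused whole. OPENING is the finger opening in m, from 0 to 0.0854, set as the call begins (- or left out, the last holds). The fingers move at their own pace and stop on an object; the grip force is fixed at half the most. Time passes only in rows, so rows that repeat a pose let the fingers close. It gives the time, the measured TCP pose, the force, the opening and the grip force at its end, in the units of the state.
- arm.observe(): the state, without advancing time (a new reading comes with each control period).
- imaging.grab_frame(name): name is "scene" or "top" or "wrist"; returns a dict with "img" (384x512x3 uint8, red, green, blue), "K" (3x3 intrinsics, pixels), "distortion" ([k1, k2, p1, p2, k3] as OpenCV has them; the pictures are not rectified), "rvec" (rotation vector, rad) and "tvec" (3), from world to camera coordinates, as OpenCV has them. Camera axes: x right, y down, z forward; pixel columns grow to the right and rows downward; lengths in m; the calibration is good to about 2 mm. A picture is of the moment at which its call begins. There is no depth.
- arm.hand_in(): hands the job in; it is judged then, once.
The state is a dict: "time": time; "qpos": joint angles; "qd": joint speeds; "effort": joint torques, N m; "tcp_pos": TCP position; "eef_rot": TCP orientation; "wrist_force": force on the tool from outside, world axes, zero at the start; "wrist_torque": the same for the moment, N m; "gripper_width": finger opening in m; "grasp_force": force on a finger pad.
Only numpy, scipy, OpenCV 4.12 (cv2) and the standard library are available. Lean on these libraries where they do the work, as an engineer would, in place of code of your own. Each camera call takes 0.05 s, during which the arm holds its last target. There are 200 camera calls.

## Working session

There is one attempt and no reset: what is moved stays moved. The work goes in short steps, Python scripts to look and compute and a shell command to move; the robot and the scene stay as the last step left them, time stands still between calls to the robot, and variables do not carry over. Pictures are saved under pics/ and viewed, at most 10 in all, crops included, and the job is handed in when it is done.

```bash
mkdir -p pics; python3 - <<'E'
from bench import arm, imaging
import cv2,pickle
s=arm.observe();print({k:s[k] for k in('time','tcp_pos','eef_rot','wrist_force','gripper_width')})
F={}
for n in('scene','top'):
    f=imaging.grab_frame(n);F[n]=f
    cv2.imwrite(f'pics/{n}0.png',cv2.resize(f['img'][:,:,::-1],(800,600),interpolation=cv2.INTER_CUBIC))
    print(n,f['K'],f['distortion'],f['rvec'],f['tvec'])
pickle.dump(F,open('f0.pkl','wb'))
E
```

```text
{'time': 0.0, 'tcp_pos': array([0.25113208, 0.57179332, 0.2445466 ]), 'eef_rot': array([ 2.05444233e-01,  9.78668513e-01, -7.74349505e-04, -9.76303289e-05]), 'wrist_force': array([-0.4336793 ,  0.38106822,  0.14797384]), 'gripper_width': 0.08551595357567604}
scene [[493.78249575   0.         258.004534  ]
 [  0.         493.78249575 187.43818743]
 [  0.           0.           1.        ]] [-0.06300233  0.          0.          0.          0.        ] [ 2.01356683 -0.80573525  0.44893038] [-0.29013041  0.33708105  1.42008564]
top [[386.12897292   0.         251.31890807]
 [  0.         386.12897292 194.674408  ]
 [  0.           0.           1.        ]] [0.03502469 0.         0.         0.         0.        ] [ 2.0751175  -2.14103566  0.2258699 ] [0.18217533 0.55517339 1.17819717]
```

View pics/top0.png

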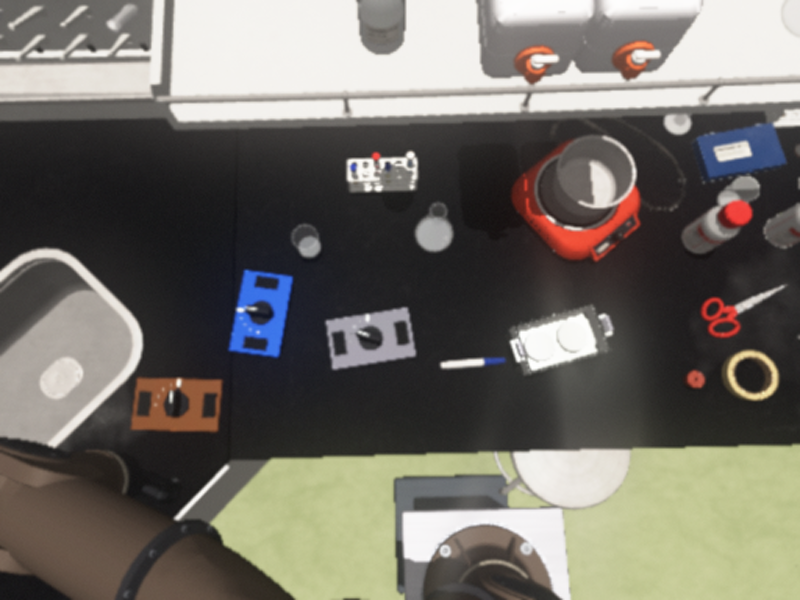

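View pics/scene0.png

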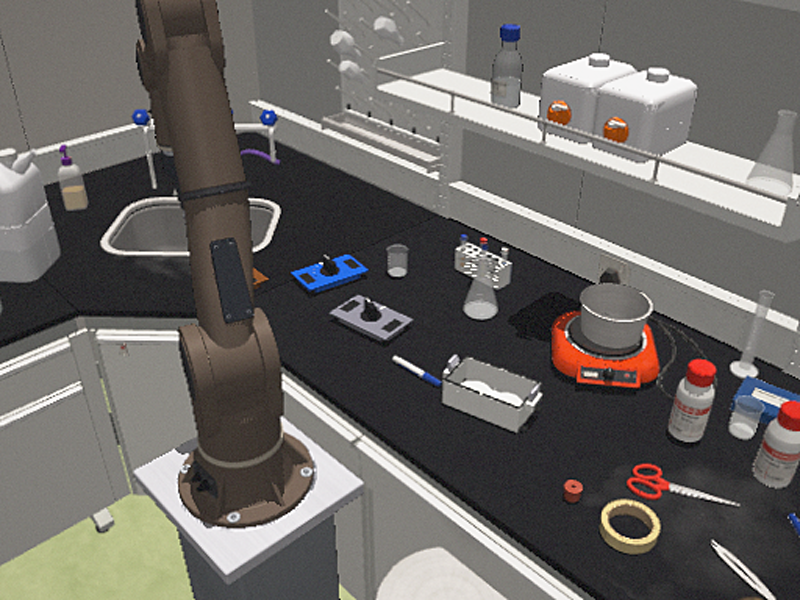

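The top view shows the grey lid at about (370,338), the box at (560,340), the marker between them at (472,363), the flask at (435,232) and the beaker at (307,240). Next I segment the lid and box on their known planes.

```bash
cat > h.py <<'E'
import cv2,numpy as np
def plane(f,uv,z):
    R=cv2.Rodrigues(np.array(f['rvec'],float))[0];t=np.array(f['tvec'],float).ravel()
    n=cv2.undistortPoints(np.array(uv,float).reshape(-1,1,2),f['K'],f['distortion']).reshape(-1,2)
    d=np.c_[n,np.ones(len(n))]@R; c=-R.T@t
    return c+d*((z-c[2])/d[:,2])[:,None]
def project(f,P):
    return cv2.projectPoints(np.array(P,float).reshape(-1,1,3),np.array(f['rvec'],float),np.array(f['tvec'],float),f['K'],f['distortion'])[0].reshape(-1,2)
def rectify(f,c,size,z,px=0.0005):
    # metric map on plane z: image right=-y, up=+x
    n=int(size/px);v,u=np.mgrid[:n,:n]
    P=np.stack([c[0]+size/2-v*px,c[1]+size/2-u*px,np.full(u.shape,z)],-1)
    m=project(f,P).reshape(n,n,2).astype(np.float32)
    return cv2.remap(f['img'],m[...,0],m[...,1],cv2.INTER_CUBIC)
E
python3 - <<'E'
import pickle;from h import *
F=pickle.load(open('f0.pkl','rb'));f=F['top']
S=lambda u,v:[u*.64,v*.64]
for n,uv,z in(('lid',S(370,338),.024),('box',S(560,340),.06),('marker ends',[S(441,365),S(505,360)],.008),('flask',S(434,236),.0),('beaker',S(310,250),0)):
    print(n,plane(f,uv,z).round(4))
cl=plane(f,S(370,338),.024)[0];cb=plane(f,S(560,340),.06)[0]
a=rectify(f,cl,.29,.024);b=rectify(f,cb,.29,.06)
im=np.hstack([cv2.resize(a,(400,400)),cv2.resize(b,(400,400))])
cv2.imwrite('pics/rect.png',im[:,:,::-1])
# lid segment
for nm,im,c in(('lid',a,cl),('box',b,cb)):
    h=im.astype(int);m=((h.min(2)>(70))&(h.max(2)-h.min(2)<45)).astype(np.uint8)
    m=cv2.morphologyEx(m,cv2.MORPH_CLOSE,np.ones((25,25)));m=cv2.morphologyEx(m,cv2.MORPH_OPEN,np.ones((61,61)))
    k=max(cv2.findContours(m,0,2)[0],key=cv2.contourArea);r=cv2.minAreaRect(k)
    print(nm,r,'xy',c[0]+.145-r[0][1]*.0005,c[1]+.145-r[0][0]*.0005)
E
```

```text
lid [[0.4977 0.2142 0.024 ]]
box [[ 0.4759 -0.1705  0.06  ]]
marker ends [[ 0.4385  0.0675  0.008 ]
 [ 0.4449 -0.0668  0.008 ]]
flask [[0.7246 0.0687 0.    ]]
beaker [[0.701  0.3423 0.    ]]
lid ((288.5396728515625, 287.3030700683594), (218.4038848876953, 353.95330810546875), 82.53292083740234) xy 0.49903149817044734 0.21492210293381056
box ((296.9999694824219, 366.49993896484375), (415.99993896484375, 424.99993896484375), 0.0) xy 0.4376916488727812 -0.1740002026932108
```

View pics/rect.png

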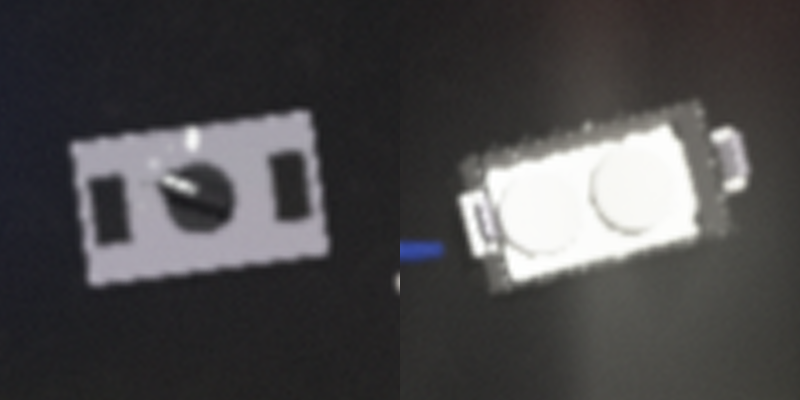

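The grey lid is at (0.499, 0.215), yaw about 0.13, with the knob pointing up-left in the picture. The box is at about (0.478, -0.169), yaw about 0.24, with catches at left and right. Now I move over the lid.

```bash
cat > go.py <<'E'
# usage: go.py x y z yawdeg(of tool x) -> tool shift from the present pose (prints only)
import sys,numpy as np
from bench import arm
from scipy.spatial.transform import Rotation as R
s=arm.observe();r=R.from_quat(s['eef_rot']);M=r.as_matrix()
x,y,z,w=map(float,sys.argv[1:5])
now=np.degrees(np.arctan2(M[1,0],M[0,0]))
print('t',round(s['time'],2),'tcp',s['tcp_pos'].round(4),'yaw',now.round(2),'tilt',M[:,2].round(3),'F',np.round(s['wrist_force'],1),'w',round(s['gripper_width'],4))
print('shift',(M.T@(np.array([x,y,z])-s['tcp_pos'])).round(4),'turn',round(-((w-now+180)%360-180),2))
E
python3 go.py .499 .215 .25 62.5
```

```text
t 0.1 tcp [0.2512 0.5718 0.2446] yaw 156.29 tilt [-0.    -0.001 -1.   ] F [-1.   0.2 -0.4] w 0.0852
shift [-0.3704 -0.227  -0.005 ] turn 93.79
```

```bash
python3 -m inch '[[-0.05,-0.03,0,10],[-0.1,-0.06,0,20],[-0.15,-0.09,0,30],[-0.2,-0.12,0,40],[-0.25,-0.15,0,50]]' && python3 go.py .499 .215 .25 62.5
```

```text
time: 0.72
tcp_pos: [0.4206, 0.3326, 0.2452]
eef_rot: [0.602, 0.798, -0.0, -0.0]
wrist_force: [1.0, -0.1, 0.2]
gripper_width: 0.0854
grasp_force: 0.0
t 0.72 tcp [0.4206 0.3326 0.2452] yaw 105.97 tilt [-0. -0. -1.] F [ 1.  -0.1  0.2] w 0.0854
shift [-0.1346  0.043  -0.0048] turn 43.47
```

```bash
python3 -m inch '[[-0.03,0.01,0,10],[-0.06,0.02,0,20],[-0.09,0.03,0,30],[-0.125,0.04,0,40],[-0.135,0.043,0,43.5]]' && python3 -m inch '[[0,0,0,0],[0,0,0,0]]' >/dev/null; python3 go.py .499 .215 .25 62.5
python3 - <<'E'
from bench import imaging;import cv2,pickle
from h import *
f=imaging.grab_frame('wrist');pickle.dump(f,open('f1.pkl','wb'))
c=(.499,.215)
a=rectify(f,c,.24,.024);b=rectify(f,c,.12,.059,.00025)
cv2.imwrite('pics/wr.png',np.hstack([cv2.resize(a,(400,400)),cv2.resize(b,(400,400))])[:,:,::-1])
E
```

```text
time: 1.35
tcp_pos: [0.5, 0.2144, 0.2452]
eef_rot: [0.855, 0.518, -0.0, 0.001]
wrist_force: [-0.3, -0.1, 0.2]
gripper_width: 0.0854
grasp_force: 0.0
t 1.6 tcp [0.4983 0.2182 0.2451] yaw 63.0 tilt [-0.001  0.    -1.   ] F [-0.2  0.9 -0.2] w 0.0855
shift [-0.0025  0.0021 -0.0049] turn 0.5
```

View pics/wr.png

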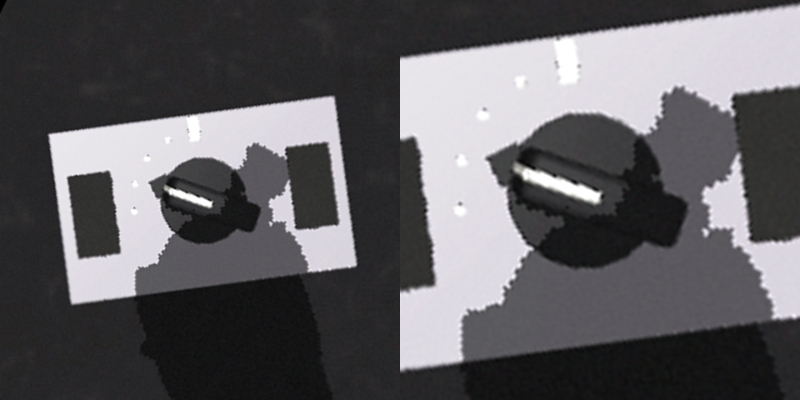

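The lid centre is at (202,200) in the left panel, i.e. (0.499, 0.2135), yaw 7.4°. The pointer line is in the right panel from (518,168) to (600,200), so the bar lies at about 69° in the world and the vent is at about 1.07 rad.

```bash
python3 go.py .499 .2135 .12 69
```

```text
t 1.65 tcp [0.4983 0.2182 0.2451] yaw 63.0 tilt [-0.001  0.    -1.   ] F [-0.6 -0.6  0. ] w 0.0856
shift [-0.0039  0.0029  0.1251] turn -6.0
```

```bash
python3 -m inch '[[-0.004,0.003,0.04,-6],[-0.004,0.003,0.085,-6],[-0.004,0.003,0.125,-6],[-0.004,0.003,0.125,-6]]' >/dev/null; python3 go.py .499 .2135 .044 69
```

```text
t 2.15 tcp [0.4975 0.212  0.1181] yaw 68.91 tilt [-0.005 -0.003 -1.   ] F [-0.9  0.4  0.6] w 0.0856
shift [0.0022 0.0011 0.0741] turn -0.09
```

```bash
python3 -m inch '[[0.001,0.001,0.03,0],[0.001,0.001,0.06,0],[0.001,0.001,0.074,0],[0.001,0.001,0.074,0],[0.001,0.001,0.074,0]]' >/dev/null; python3 go.py .499 .2135 .044 69;  python3 -m inch '[[0,0,0,0],[0,0,0,0],[0,0,0,0],[0,0,0,0],[0,0,0,0]]' 0
```

```text
t 2.77 tcp [0.502  0.213  0.0476] yaw 68.8 tilt [ 0.002  0.001 -1.   ] F [ 0.5  0.1 -0.3] w 0.0852
shift [-0.0006 -0.003   0.0036] turn -0.2
time: 3.4
tcp_pos: [0.501, 0.2126, 0.0465]
eef_rot: [0.825, 0.565, -0.0, -0.0]
wrist_force: [-0.5, 0.8, 5.0]
gripper_width: 0.0151
grasp_force: 59.5
```

```bash
python3 -m inch '[[0,0,-0.02,0],[0,0,-0.06,0],[0,0,-0.1,0],[0,0,-0.14,0],[0,0,-0.14,0]]'; python3 go.py .478 -.169 .19 75.4
python3 - <<'E'
from bench import imaging;import cv2
f=imaging.grab_frame('wrist');g=imaging.grab_frame('top')
cv2.imwrite('pics/lift.png',np.hstack([f['img'],g['img']])[:,:,::-1]) if 0 else cv2.imwrite('pics/lift.png',cv2.resize(cv2.hconcat([f['img'],g['img']]),(800,300))[:,:,::-1])
E
```

```text
time: 4.03
tcp_pos: [0.5027, 0.213, 0.1887]
eef_rot: [0.825, 0.565, 0.003, 0.0]
wrist_force: [0.3, 0.1, -3.0]
gripper_width: 0.0147
grasp_force: 59.2
t 4.03 tcp [0.5027 0.213  0.1887] yaw 68.78 tilt [ 0.004  0.003 -1.   ] F [ 0.3  0.1 -3. ] w 0.0147
shift [-0.365   0.1152 -0.0024] turn -6.62
```

View pics/lift.png

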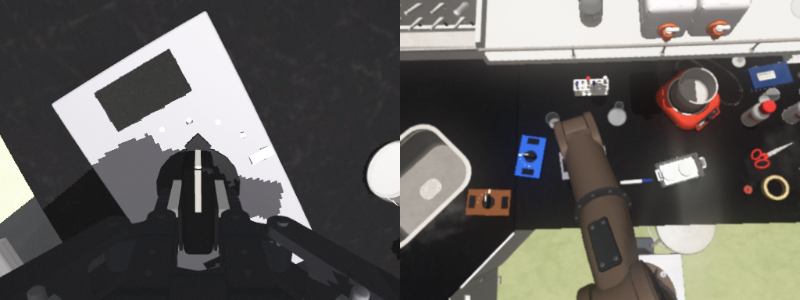

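The lid hangs from the knob bar, level and free of everything. I check the box pose with an overlay on both fixed cameras.

```bash
python3 - <<'E'
import pickle;from h import *
F=pickle.load(open('f0.pkl','rb'))
x,y,th=.478,-.169,np.radians(13.8)
Rz=np.array([[np.cos(th),-np.sin(th),0],[np.sin(th),np.cos(th),0],[0,0,1]])
W=lambda P:np.array(P)@Rz.T+[x,y,0]
q=lambda a,b,z:W([[a,b,z],[-a,b,z],[-a,-b,z],[a,-b,z]])
ct=lambda s:W([[.015,s*.101,.081],[-.015,s*.101,.081]])
out=[]
for n in('top','scene'):
    f=F[n];c=project(f,W([[0,0,.05]]))[0];k=7 if n=='top' else 5
    w,h=400,400
    A=np.array([[k,0,w/2-k*c[0]],[0,k,h/2-k*c[1]]],float)
    im=cv2.warpAffine(f['img'],A,(w,h),flags=cv2.INTER_CUBIC)
    for P,col in((q(.05,.085,.06),(255,0,0)),(q(.05,.085,0),(0,0,255)),(ct(1),(0,200,0)),(ct(-1),(0,200,0))):
        u=project(f,P)@A[:,:2].T+A[:,2]
        cv2.polylines(im,[u.astype(np.int32)],len(u)>2,col,1)
    out.append(im)
cv2.imwrite('pics/ov.png',np.hstack(out)[:,:,::-1])
E
```

```text
(no output)
```

View pics/ov.png

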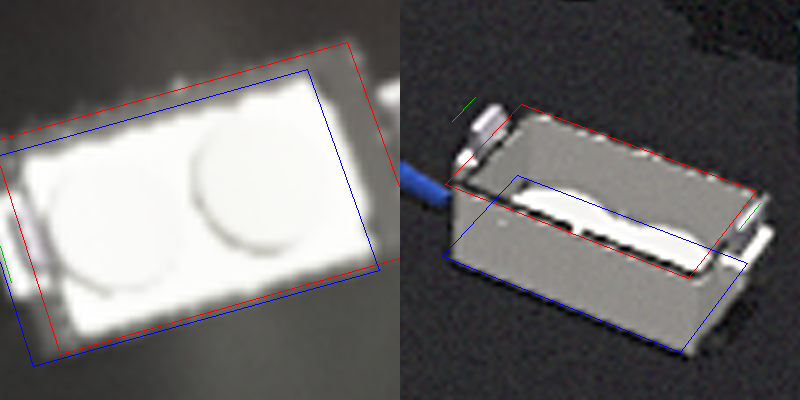

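The overlay shows small offsets (scene base corners about 1.4 px right of the model), so I measure the edge offsets numerically.

```bash
python3 - <<'E'
import pickle;from h import *
F=pickle.load(open('f0.pkl','rb'))
x,y,th=.478,-.169,np.radians(13.8)
Rz=np.array([[np.cos(th),-np.sin(th),0],[np.sin(th),np.cos(th),0],[0,0,1]])
W=lambda P:np.array(P)@Rz.T+[x,y,0]
o=np.arange(-.012,.0121,.001)
def prof(n,ax,sg,z,lo,hi):
    f=F[n];g=cv2.cvtColor(f['img'],cv2.COLOR_RGB2GRAY).astype(np.float32);t=np.linspace(lo,hi,80)
    O,T=np.meshgrid(o,t,indexing='ij')
    e=(.05 if ax==0 else .085)
    P=np.stack([sg*e+O,T] if ax==0 else [T,sg*e+O]+[],-1);P=np.concatenate([P,np.full(O.shape+(1,),z)],-1)
    u=project(f,W(P.reshape(-1,3))).astype(np.float32)
    return cv2.remap(g,u[:,0].reshape(O.shape),u[:,1].reshape(O.shape),1)
for n,z,L in(('top',.06,((0,1),(0,-1),(1,1),(1,-1))),('scene',0,((0,-1),(1,-1)))):
  for ax,sg in L:
    for lo,hi in(((-.07,-.025),(.025,.07)) if ax==0 else ((-.042,-.02),(.02,.042))):
        print(n,'xy'[ax],sg,'seg',lo,prof(n,ax,sg,z,lo,hi).mean(1).astype(int))
E
```

```text
top x 1 seg -0.07 [187 172 159 148 139 132 128 124 120 116 112 107 100  93  85  79  73  69
  66  64  63  62  62  61  61]
top x 1 seg 0.025 [186 169 154 143 136 130 126 121 115 110 105  98  90  82  74  68  63  59
  56  54  52  51  50  50  50]
top x -1 seg -0.07 [ 78  78  78  77  77  77  76  77  78  80  83  88  94 101 110 122 137 154
 173 192 209 221 228 231 233]
top x -1 seg 0.025 [ 63  63  62  62  62  61  61  62  64  67  72  79  87  98 111 129 150 174
 198 219 234 243 249 251 252]
top y 1 seg -0.042 [235 220 200 177 158 145 137 132 127 124 120 116 113 110 109 107 103  99
  94  88  82  75  71  66  62]
top y 1 seg 0.02 [214 203 188 171 156 147 146 147 148 148 147 146 143 140 138 135 132 128
 124 119 113 108 102  93  85]
top y -1 seg -0.042 [ 80  81  82  83  84  87  90  95 101 106 110 114 116 116 116 115 115 114
 114 114 114 114 115 115 116]
top y -1 seg 0.02 [118 117 116 115 112 110 106 102 101 101 103 105 107 108 109 109 108 108
 107 107 107 107 107 107 107]
scene x -1 seg -0.07 [ 44  44  43  41  38  35  30  25  22  22  27  39  56  77  98 115 127 136
 140 143 144 144 143 143 142]
scene x -1 seg 0.025 [ 42  41  40  38  35  30  26  23  22  26  36  53  73  95 113 128 137 142
 144 145 145 145 144 143 142]
scene y -1 seg -0.042 [ 41  40  40  41  47  57  71  87 104 119 130 137 140 141 140 140 142 143
 143 142 141 141 142 142 142]
scene y -1 seg 0.02 [ 37  38  43  53  67  84 102 118 129 136 138 139 139 140 141 142 142 142
 140 138 136 136 137 139 141]
```

```bash
python3 - <<'E'
import pickle;from h import *
F=pickle.load(open('f0.pkl','rb'))
x,y,th=.4788,-.169,np.radians(13.9)
Rz=np.array([[np.cos(th),-np.sin(th),0],[np.sin(th),np.cos(th),0],[0,0,1]])
W=lambda P:np.array(P)@Rz.T+[x,y,0]
o=np.arange(.080,.117,.002)
for n in('top','scene'):
  f=F[n];g=cv2.cvtColor(f['img'],cv2.COLOR_RGB2GRAY).astype(np.float32)
  def s(X,Y,Z):
    P=np.stack(np.broadcast_arrays(X,Y,Z),-1);u=project(f,W(P.reshape(-1,3))).astype(np.float32)
    return cv2.remap(g,u[:,0].reshape(P.shape[:-1]),u[:,1].reshape(P.shape[:-1]),1)
  t=np.linspace(-.01,.01,20)[None]
  for sg in(1,-1): print(n,'y',sg,s(t,sg*o[:,None],.081).mean(1).astype(int))
  u=np.arange(-.024,.0241,.002)
  for sg in(1,-1): print(n,'x',sg,s(u[:,None],sg*np.linspace(.094,.1,8)[None],.081).mean(1).astype(int))
E
```

```text
top y 1 [171 171 190 210 210 182 164 184 224 241 227 179 116  68  50  45  46  47
  48]
top y -1 [104 105 116 131 144 151 159 170 184 186 169 134  99  75  67  64  63  62
  62]
top x 1 [131 181 219 237 238 236 232 229 224 221 219 222 225 222 219 218 223 228
 231 236 241 241 228 183 132]
top x -1 [ 83 106 138 170 182 187 182 183 183 182 179 180 182 181 175 174 176 180
 181 183 188 192 179 157 117]
scene y 1 [160 188 222 222 173  97  45  35  38  40  40  40  42  43  43  43  44  44
  43]
scene y -1 [140 141 141 140 140 139 137 136 162 212 231 185 124  92  90  94  99  98
  91]
scene x 1 [42 42 42 42 41 39 39 40 39 38 38 40 40 39 38 37 38 39 39 39 41 41 41 43
 44]
scene x -1 [122 122 120 127 144 167 178 187 194 193 196 194 190 190 181 173 175 164
 148 148 139 118 101  84  67]
```

```bash
python3 go.py .479 -.169 .19 75.4; python3 -m inch '[[-0.045,0.014,0,-1],[-0.095,0.03,0,-3],[-0.15,0.047,0,-5],[-0.205,0.065,0,-6.5],[-0.255,0.08,0,-6.5]]' >/dev/null;  python3 go.py .479 -.169 .19 75.4
```

```text
t 4.12 tcp [0.5006 0.2125 0.1856] yaw 68.8 tilt [-0.001 -0.    -1.   ] F [-0.5  0.7 -3.6] w 0.0152
shift [-0.3635  0.1178 -0.0043] turn -6.6
t 4.75 tcp [ 0.482  -0.0562  0.1847] yaw 75.28 tilt [-0.003 -0.    -1.   ] F [ 1.   0.5 -3.5] w 0.0152
shift [-0.1099  0.0258 -0.0052] turn -0.12
```

```bash
python3 -m inch '[[-0.04,0.008,0,0],[-0.08,0.016,0,0],[-0.1,0.022,0.0,0],[-0.108,0.025,0.02,0],[-0.108,0.025,0.04,0]]' >/dev/null; python3 -m inch '[[0,0,0,0],[0,0,0,0]]' >/dev/null; python3 go.py .479 -.169 .15 75.4
python3 - <<'E'
from bench import imaging;import cv2,pickle
from h import *
f=imaging.grab_frame('wrist');g=imaging.grab_frame('scene');pickle.dump([f,g],open('f2.pkl','wb'))
c=project(g,[[.479,-.169,.07]])[0]
k=5;A=np.array([[k,0,200-k*c[0]],[0,k,200-k*c[1]]],float)
b=cv2.warpAffine(g['img'],A,(400,400),flags=cv2.INTER_CUBIC)
cv2.imwrite('pics/hov.png',np.hstack([cv2.resize(f['img'],(400,400)),b])[:,:,::-1])
E
```

```text
t 5.62 tcp [ 0.4799 -0.1649  0.146 ] yaw 75.29 tilt [-0.001 -0.    -1.   ] F [-0.4  0.6 -3.3] w 0.0149
shift [-0.0042  0.0001 -0.004 ] turn -0.11
```

View pics/hov.png

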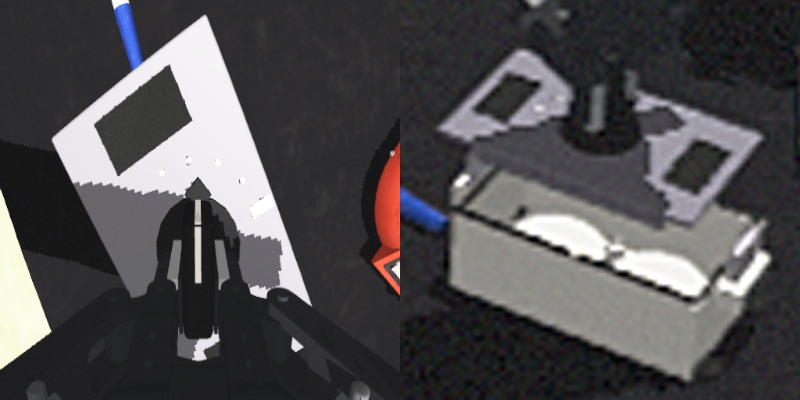

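The wrist view (left) shows the lid held over the box. The scene crop shows plate corners at (437,128), (522,50), (764,137), (685,225). I use these to check the scene calibration against the box.

```bash
python3 - <<'E'
import pickle;from h import *
from scipy.optimize import least_squares
f,g=pickle.load(open('f2.pkl','rb'));c=project(g,[[.479,-.169,.07]])[0]
U=lambda L:(np.array(L,float)-[400,0]-200)/5+c
P=plane(g,U([(437,128),(522,50),(764,137),(685,225)]),.1235);print(P.round(4),P.mean(0).round(4))
a=P[1]-P[2];b=P[0]-P[3];print('yaw',[np.degrees(np.arctan2(-v[0],v[1])).round(2) for v in(a,b)],np.linalg.norm(a),np.linalg.norm(b))
B=plane(g,U([(449,290),(690,381)]),0);print('box base left/near corner',B.round(4),'yaw',np.degrees(np.arctan2(B[1,0]-B[0,0],B[0,1]-B[1,1])).round(2))
th=np.radians(13.9)
ex=np.array([np.cos(th),np.sin(th)]);ey=np.array([-np.sin(th),np.cos(th)])
print('centre from mid of base edge',(B[:,:2].mean(0)+.05*ex).round(4),'from wrist: mean pads')
h,w=f['img'].shape[:2]
q=np.array([(94,125),(169,66),(192,121),(117,176)],float)*[w/400,h/400]
Q=plane(f,q,.1235);print('wrist pad centre',Q.mean(0).round(4),'-> lid',(Q.mean(0)[:2]-.066*ey).round(4))
E
```

```text
[[ 0.4062 -0.0938  0.1235]
 [ 0.5072 -0.073   0.1235]
 [ 0.5467 -0.2402  0.1235]
 [ 0.4439 -0.2613  0.1235]] [ 0.476  -0.1671  0.1235]
yaw [np.float64(13.3), np.float64(12.68)] 0.1717824719484985 0.17164995004502395
box base left/near corner [[ 0.4077 -0.1081  0.    ]
 [ 0.4536 -0.2706  0.    ]] yaw 15.77
centre from mid of base edge [ 0.4791 -0.1773] from wrist: mean pads
wrist pad centre [ 0.4638 -0.1013  0.1235] -> lid [ 0.4796 -0.1653]
```

```bash
python3 go.py .482 -.172 .115 75.6; python3 -m inch '[[-0.003,0.001,0.005,0],[-0.0065,0.003,0.015,0],[-0.0065,0.003,0.03,0],[-0.0065,0.003,0.03,0]]'>/dev/null;  python3 go.py .482 -.172 .105 75.6
```

```text
t 5.72 tcp [ 0.4805 -0.1649  0.1467] yaw 75.3 tilt [ 0.001 -0.    -1.   ] F [-0.6  0.7 -3.2] w 0.0151
shift [-0.0065  0.0032  0.0317] turn -0.3
t 6.22 tcp [ 0.4804 -0.1718  0.1147] yaw 75.27 tilt [-0.003  0.001 -1.   ] F [ 0.4 -0.3 -2.5] w 0.0147
shift [0.0002 0.0017 0.0097] turn -0.33
```

```bash
python3 -m inch '[[0,0.001,0.003,0],[0,0.001,0.006,0],[0,0.001,0.008,0],[0,0.001,0.008,0]]'; python3 go.py .482 -.172 .105 75.6
python3 - <<'E'
from bench import imaging;import cv2,pickle
from h import *
f=imaging.grab_frame('wrist');g=imaging.grab_frame('scene')
c=project(g,[[.479,-.169,.07]])[0]
k=5;A=np.array([[k,0,200-k*c[0]],[0,k,200-k*c[1]]],float)
b=cv2.warpAffine(g['img'],A,(400,400),flags=cv2.INTER_CUBIC)
cv2.imwrite('pics/low.png',np.hstack([cv2.resize(f['img'],(400,400)),b])[:,:,::-1])
E
```

```text
time: 6.72
tcp_pos: [0.4826, -0.1724, 0.1084]
eef_rot: [0.792, 0.611, 0.0, 0.0]
wrist_force: [-0.1, -0.4, -1.8]
gripper_width: 0.0151
grasp_force: 59.3
t 6.72 tcp [ 0.4826 -0.1724  0.1084] yaw 75.28 tilt [ 0. -0. -1.] F [-0.1 -0.4 -1.8] w 0.0151
shift [ 0.0003 -0.0007  0.0034] turn -0.32
```

View pics/low.png

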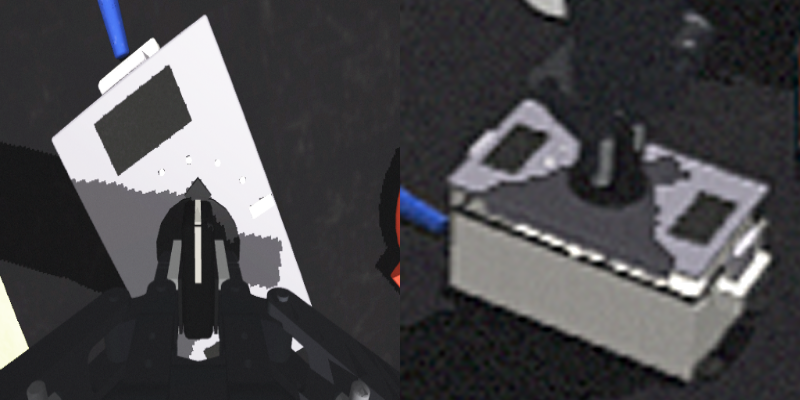

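The lid sits in line with the box; the +y catch (mid (129,67) in the wrist view) is within about 2 mm of centre. I lower the last millimetres and release.

```bash
python3 -m inch '[[0,0.001,0.002,0],[0,0.001,0.004,0],[0,0.001,0.005,0],[0,0.001,0.005,0]]'; python3 -m inch '[[0,0,0,0],[0,0,0,0],[0,0,0,0],[0,0,0,0]]' 0.045
```

```text
time: 7.32
tcp_pos: [0.484, -0.1732, 0.1037]
eef_rot: [0.792, 0.611, 0.0, 0.001]
wrist_force: [1.7, -5.0, 3.5]
gripper_width: 0.0152
grasp_force: 60.0
time: 7.82
tcp_pos: [0.4833, -0.1723, 0.1032]
eef_rot: [0.792, 0.611, -0.0, -0.0]
wrist_force: [-0.1, 0.2, -1.3]
gripper_width: 0.0446
grasp_force: 0.0
```

```bash
python3 -m inch '[[0,0,-0.03,0],[0,0,-0.06,0],[0,0,-0.1,0],[0,0,-0.14,0],[0,0,-0.14,0]]' >/dev/null;python3 -m inch '[[0,0,0,0]]' 0.0 >/dev/null; python3 go.py .482 -.172 .2 75.6
python3 - <<'E'
from bench import imaging;import cv2,pickle
from h import *
f=imaging.grab_frame('wrist');g=imaging.grab_frame('top');pickle.dump([f,g],open('f3.pkl','wb'))
a=rectify(f,(.483,-.173),.24,.0825)
cv2.imwrite('pics/on.png',np.hstack([cv2.resize(a,(400,400)),cv2.resize(f['img'],(400,400))])[:,:,::-1])
E
```

```text
t 8.57 tcp [ 0.4831 -0.1722  0.2428] yaw 75.3 tilt [-0.  0. -1.] F [-0.7  0.6 -0.1] w 0.0276
shift [-0.0001 -0.0011  0.0428] turn -0.3
```

View pics/on.png

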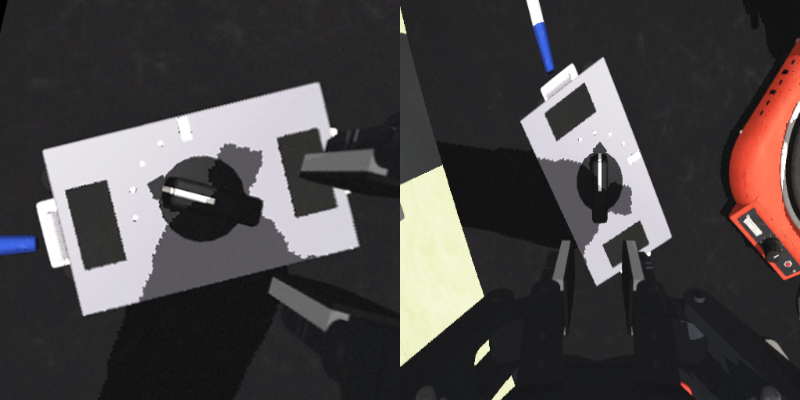

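The lid is on, resting on the slopes: centre at (201,198) in the left panel, i.e. (0.484, -0.1736), yaw 13.9°, knob still open. The pads are at (0.468, -0.1095) and (0.4997, -0.2377).

```bash
python3 go.py .468 -.1095 .12 75.6; python3 -m inch '[[0.02,0,0,0],[0.04,-0.02,0,0],[0.057,-0.03,0.04,0],[0.057,-0.03,0.09,0],[0.057,-0.03,0.123,0]]' 0 >/dev/null;  python3 -m inch '[[0,0,0,0],[0,0,0,0]]' ; python3 go.py .468 -.1095 .095 75.6
```

```text
t 8.68 tcp [ 0.4827 -0.1722  0.2422] yaw 75.29 tilt [-0.002  0.    -1.   ] F [ 0.2 -0.7 -0.4] w 0.0128
shift [ 0.0569 -0.0299  0.1222] turn -0.31
time: 9.55
tcp_pos: [0.4692, -0.1101, 0.1209]
eef_rot: [0.792, 0.611, -0.0, 0.0]
wrist_force: [0.6, 0.4, 0.5]
gripper_width: -0.0004
grasp_force: 0.0
t 9.55 tcp [ 0.4692 -0.1101  0.1209] yaw 75.25 tilt [ 0. -0. -1.] F [0.6 0.4 0.5] w -0.0004
shift [ 0.0003 -0.0013  0.0259] turn -0.35
```

```bash
python3 -m inch '[[0,-0.001,0.01,0],[0,-0.001,0.02,0],[0,-0.001,0.025,0],[0,-0.001,0.027,0],[0,-0.001,0.028,0]]'; for i in 1 2;do python3 -m inch '[[0,0,0.001,0],[0,0,0.002,0],[0,0,0.002,0]]'|egrep 'tcp|wrist';done
```

```text
time: 10.18
tcp_pos: [0.4682, -0.1098, 0.0926]
eef_rot: [0.792, 0.611, 0.0, 0.0]
wrist_force: [-1.2, 0.8, 7.6]
gripper_width: 0.0002
grasp_force: 3.8
tcp_pos: [0.4686, -0.11, 0.0909]
wrist_force: [-0.5, -0.8, 6.8]
tcp_pos: [0.4683, -0.1098, 0.0886]
wrist_force: [0.1, 0.2, -0.5]
```

```bash
for i in 1 2;do python3 -m inch '[[0,0,0.001,0],[0,0,0.002,0],[0,0,0.002,0]]'|egrep 'tcp|wrist';done
```

```text
tcp_pos: [0.4678, -0.1095, 0.0861]
wrist_force: [-0.8, 1.0, -0.4]
tcp_pos: [0.468, -0.1095, 0.0845]
wrist_force: [-1.0, 0.4, 6.1]
```

```bash
for i in 1 2;do python3 -m inch '[[0,0,0.001,0],[0,0,0.0015,0],[0,0,0.0015,0]]'|egrep 'tcp|wrist';done
```

```text
tcp_pos: [0.4679, -0.1094, 0.0831]
wrist_force: [-2.7, 1.0, 7.8]
tcp_pos: [0.4678, -0.1093, 0.0819]
wrist_force: [-3.5, 1.8, 14.2]
```

```bash
for i in 1 2;do python3 -m inch '[[0,0,0.001,0],[0,0,0.0015,0],[0,0,0.0015,0]]'|egrep 'tcp|wrist';done
```

```text
tcp_pos: [0.4679, -0.1093, 0.0815]
wrist_force: [-10.6, 2.8, 33.6]
tcp_pos: [0.468, -0.1094, 0.0811]
wrist_force: [-15.2, 5.3, 57.1]
```

```bash
for i in 1 2 3;do python3 -m inch '[[0,0,-0.0015,0],[0,0,-0.0015,0]]'|egrep 'tcp|wrist';done;python3 -m inch '[[0,0,-0.02,0],[0,0,-0.05,0],[0,0,-0.05,0]]'|egrep 'tcp|wrist'; python3 go.py .4997 -.2377 .13 75.6
```

```text
tcp_pos: [0.4679, -0.1093, 0.0814]
wrist_force: [-9.8, 3.0, 33.0]
tcp_pos: [0.4677, -0.1093, 0.0819]
wrist_force: [-4.1, 2.2, 12.2]
tcp_pos: [0.4678, -0.1092, 0.0831]
wrist_force: [-1.7, 1.7, 7.2]
tcp_pos: [0.4692, -0.1098, 0.1344]
wrist_force: [-0.7, -0.4, -0.8]
t 14.3 tcp [ 0.4692 -0.1098  0.1344] yaw 75.29 tilt [ 0.004 -0.    -1.   ] F [-0.7 -0.4 -0.8] w -0.0001
shift [-0.116   0.062   0.0045] turn -0.31
```

```bash
python3 -m inch '[[-0.03,0.01,-0.02,0],[-0.06,0.03,-0.02,0],[-0.09,0.05,-0.02,0],[-0.116,0.062,-0.01,0],[-0.116,0.062,0.005,0]]' >/dev/null;  python3 -m inch '[[0,0,0,0],[0,0,0,0]]' >/dev/null; python3 go.py .4997 -.2377 .1 75.6
```

```text
t 15.18 tcp [ 0.4983 -0.2363  0.1276] yaw 75.36 tilt [-0.001  0.001 -1.   ] F [-0.1 -0.   0.6] w -0.0001
shift [-0.001   0.0017  0.0276] turn -0.24
```

```bash
python3 -m inch '[[-0.001,0.002,0.01,0],[-0.001,0.002,0.02,0],[-0.001,0.002,0.028,0],[-0.001,0.002,0.028,0]]'|egrep 'tcp|wrist'; for i in 1 2 3;do python3 -m inch '[[0,0,0.001,0],[0,0,0.002,0],[0,0,0.002,0]]'|egrep 'tcp|wrist';done
```

```text
tcp_pos: [0.4995, -0.2387, 0.099]
wrist_force: [0.1, -0.8, -0.7]
tcp_pos: [0.5002, -0.239, 0.0979]
wrist_force: [-0.1, -0.4, 0.9]
tcp_pos: [0.5, -0.2389, 0.0957]
wrist_force: [-1.2, -0.4, -1.1]
tcp_pos: [0.5, -0.2389, 0.0937]
wrist_force: [0.1, -0.0, -0.8]
```

```bash
for i in 1 2 3;do python3 -m inch '[[0,0,0.001,0],[0,0,0.002,0],[0,0,0.002,0]]'|egrep 'tcp|wrist';done
```

```text
tcp_pos: [0.5002, -0.239, 0.0921]
wrist_force: [-0.6, 0.4, 4.2]
tcp_pos: [0.5005, -0.2391, 0.0905]
wrist_force: [-1.6, 1.5, 8.4]
tcp_pos: [0.5006, -0.2391, 0.0887]
wrist_force: [-2.2, 2.2, 11.2]
```

```bash
for i in 1 2 3;do python3 -m inch '[[0,0,0.001,0],[0,0,0.0015,0],[0,0,0.0015,0]]'|egrep 'tcp|wrist';done
```

```text
tcp_pos: [0.5, -0.2389, 0.0862]
wrist_force: [-0.4, 0.4, -0.2]
tcp_pos: [0.5, -0.2389, 0.0847]
wrist_force: [0.0, 0.2, -0.7]
tcp_pos: [0.5001, -0.239, 0.0833]
wrist_force: [0.4, -0.5, 0.0]
```

```bash
for i in 1 2 3;do python3 -m inch '[[0,0,0.0005,0],[0,0,0.001,0],[0,0,0.001,0]]'|egrep 'tcp|wrist';done
```

```text
tcp_pos: [0.5001, -0.239, 0.0824]
wrist_force: [0.5, 1.3, 0.2]
tcp_pos: [0.5002, -0.2391, 0.0817]
wrist_force: [-2.0, 0.4, 7.6]
tcp_pos: [0.5002, -0.2391, 0.0812]
wrist_force: [-3.2, 1.7, 13.1]
```

```bash
python3 -m inch '[[0,0,0.0005,0],[0,0,0.001,0],[0,0,0.001,0]]'|egrep 'tcp|wrist'; python3 -m inch '[[0,0,-0.001,0],[0,0,-0.003,0],[0,0,-0.02,0],[0,0,-0.05,0],[0,0,-0.05,0]]'|egrep 'tcp|wrist'; python3 go.py .468 -.1095 .13 75.6
```

```text
tcp_pos: [0.5003, -0.2392, 0.0804]
wrist_force: [-4.3, 2.1, 16.0]
tcp_pos: [0.5015, -0.2398, 0.132]
wrist_force: [0.0, -0.2, -0.0]
t 21.18 tcp [ 0.5015 -0.2398  0.132 ] yaw 75.28 tilt [ 0.004 -0.001 -1.   ] F [ 0.  -0.2 -0. ] w 0.0002
shift [ 0.1175 -0.0655  0.0016] turn -0.32
```

```bash
python3 -m inch '[[0.03,-0.02,-0.015,0],[0.06,-0.035,-0.015,0],[0.09,-0.05,-0.015,0],[0.116,-0.064,-0.01,0],[0.116,-0.064,0.002,0]]' >/dev/null;  python3 -m inch '[[0,0,0.02,0],[0,0,0.04,0],[0,0,0.042,0],[0,0,0.042,0]]' |egrep 'tcp|wrist'; for i in 1 2 3;do python3 -m inch '[[0,0,0.0007,0],[0,0,0.0015,0],[0,0,0.0015,0]]'|egrep 'tcp|wrist';done
```

```text
tcp_pos: [0.4677, -0.1112, 0.0854]
wrist_force: [0.6, -0.6, 0.1]
tcp_pos: [0.4678, -0.1105, 0.0841]
wrist_force: [-0.2, -0.5, 0.8]
tcp_pos: [0.4676, -0.1105, 0.0822]
wrist_force: [0.2, -0.2, -0.3]
tcp_pos: [0.4677, -0.1105, 0.0814]
wrist_force: [-3.1, 1.4, 13.4]
```

```bash
python3 -m inch '[[0,0,0.0005,0],[0,0,0.0008,0],[0,0,0.0008,0]]'|egrep 'tcp|wrist'; python3 -m inch '[[0,0,-0.001,0],[0,0,-0.003,0],[0,0,-0.02,0],[0,0,-0.06,0],[0,0,-0.12,0]]'|egrep 'tcp|wrist'; python3 -m inch '[[0,0,0,0],[0,0,0,0],[0,0,0,0]]' 0.06 >/dev/null
python3 go.py .482 -.172 .22 75.6
python3 - <<'E'
from bench import imaging;import cv2,pickle
from h import *
f=imaging.grab_frame('wrist');pickle.dump(f,open('f4.pkl','wb'))
a=rectify(f,(.483,-.173),.24,.0675);b=rectify(f,(.483,-.173),.12,.1025,.00025)
cv2.imwrite('pics/home.png',np.hstack([cv2.resize(a,(400,400)),cv2.resize(b,(400,400))])[:,:,::-1])
E
```

```text
tcp_pos: [0.4677, -0.1105, 0.0809]
wrist_force: [-4.1, 1.7, 17.8]
tcp_pos: [0.4666, -0.1103, 0.2002]
wrist_force: [2.4, 1.5, 0.6]
t 24.8 tcp [ 0.4668 -0.1103  0.1989] yaw 75.29 tilt [-0.002  0.    -1.   ] F [0.6 0.3 0.6] w 0.0547
shift [-0.0559  0.0303 -0.0211] turn -0.31
```

View pics/home.png

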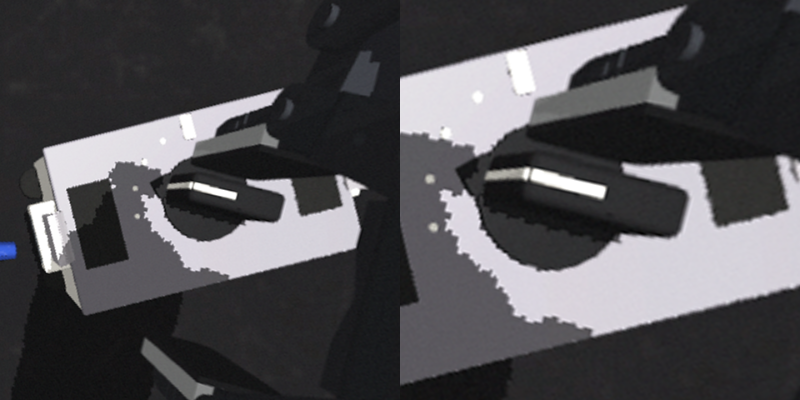

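Home: the +y catch at (50,235) stands over the plate's edge. The pointer, from (485,175) to (606,192), is still open at about 1.1 rad. Now I grip the knob.

```bash
python3 go.py .4835 -.1735 .14 76.5; python3 -m inch '[[-0.03,0.015,0,-1],[-0.055,0.03,0,-1],[-0.057,0.033,0.02,-1],[-0.057,0.033,0.05,-1],[-0.057,0.033,0.06,-1]]' 0.06 >/dev/null;  python3 -m inch '[[0,0,0,0],[0,0,0,0]]' >/dev/null; python3 go.py .4835 -.1735 .0885 76.5
```

```text
t 24.85 tcp [ 0.4669 -0.1104  0.1989] yaw 75.28 tilt [-0.002 -0.    -1.   ] F [-0.4 -0.  -0.2] w 0.06
shift [-0.0568  0.0322  0.0589] turn -1.22
t 25.73 tcp [ 0.4855 -0.1742  0.1407] yaw 76.29 tilt [ 0.001 -0.    -1.   ] F [-0.1  0.2  0.3] w 0.0601
shift [ 0.0002 -0.0022  0.0522] turn -0.21
```

```bash
python3 -m inch '[[0,-0.001,0.02,0],[0,-0.001,0.04,0],[0,-0.001,0.051,0],[0,-0.001,0.051,0]]' |egrep 'tcp|wrist';  python3 -m inch '[[0,0,0,0],[0,0,0,0],[0,0,0,0],[0,0,0,0],[0,0,0,0]]' 0; python3 go.py .4835 -.1735 .0885 13.7
```

```text
tcp_pos: [0.4841, -0.1738, 0.089]
wrist_force: [0.5, 0.3, 0.6]
time: 26.85
tcp_pos: [0.4849, -0.174, 0.0898]
eef_rot: [0.786, 0.618, 0.001, 0.001]
wrist_force: [-0.7, 0.3, 4.9]
gripper_width: 0.0154
grasp_force: 60.5
t 26.85 tcp [ 0.4849 -0.174   0.0898] yaw 76.29 tilt [ 0.002 -0.    -1.   ] F [-0.7  0.3  4.9] w 0.0154
shift [ 0.0001 -0.0015  0.0013] turn 62.59
```

```bash
python3 -m inch '[[0,0,0,8],[0,0,0,16],[0,0,0,24],[0,0,0,32],[0,0,0,40]]' |egrep 'tcp|force';python3 -m inch '[[0,0,0,8],[0,0,0,16],[0,0,0,22.5],[0,0,0,22.5],[0,0,0,22.5]]' |egrep 'tcp|force'; python3 go.py .4835 -.1735 .0885 13.7
```

```text
tcp_pos: [0.485, -0.1739, 0.0898]
wrist_force: [-1.1, -0.7, 5.5]
grasp_force: 60.5
tcp_pos: [0.485, -0.1739, 0.0898]
wrist_force: [-0.2, 0.1, 5.5]
grasp_force: 60.8
t 28.1 tcp [ 0.485  -0.1739  0.0898] yaw 13.79 tilt [ 0.002 -0.    -1.   ] F [-0.2  0.1  5.5] w 0.015
shift [-0.0013 -0.0008  0.0013] turn 0.09
```

```bash
python3 -m inch '[[0,0,0,0],[0,0,0,0],[0,0,0,0],[0,0,0,0]]' 0.05 |egrep 'tcp|force';python3 -m inch '[[0,0,-0.03,0],[0,0,-0.07,0],[0,0,-0.11,0],[0,0,-0.14,0],[0,0,-0.14,0]]' |egrep 'tcp|force'; python3 -m inch '[[0,0,0,0],[0,0,0,0]]' >/dev/null
python3 - <<'E'
from bench import imaging
from h import *
f=imaging.grab_frame('wrist')
def seg(z,lo,hi,thr,nm):
    a=rectify(f,(.4845,-.1738),.2,z);m=(a.min(2)>thr).astype(np.uint8)
    n,l,s,c=cv2.connectedComponentsWithStats(m)
    for i in range(1,n):
        if lo<s[i,4]<hi:
            v,u=np.nonzero(l==i);P=np.c_[.4845+.1-v*.0005,-.1738+.1-u*.0005]
            r=cv2.minAreaRect(P.astype(np.float32)*1000)
            w,V=np.linalg.eigh(np.cov(P.T));d=V[:,1]*np.sign(V[0,1])
            print(nm,'c',P.mean(0).round(4),'size',np.round(r[1],1),'axis deg',np.degrees(np.arctan2(d[1],d[0])).round(1))
seg(.1025,60,1500,225,'hi');seg(.0675,60,1500,240,'lid');seg(.0675,20000,1e6,120,'plate')
E
```

```text
tcp_pos: [0.4841, -0.1737, 0.0889]
wrist_force: [-0.4, -0.5, 0.2]
grasp_force: 0.0
tcp_pos: [0.4852, -0.1743, 0.2308]
wrist_force: [0.0, 0.0, -0.1]
grasp_force: 0.0
hi c [ 0.4976 -0.1719] size [21.1  3. ] axis deg 13.2
lid c [ 0.5048 -0.2694] size [30.4  6.5] axis deg 12.2
lid c [ 0.4965 -0.2604] size [15.5  2. ] axis deg 15.9
lid c [ 0.4905 -0.1737] size [22.7  3. ] axis deg 13.2
lid c [ 0.4703 -0.2659] size [ 8.5 31. ] axis deg 10.3
lid c [ 0.4558 -0.0818] size [30.3  6.3] axis deg 14.8
lid c [ 0.4503 -0.2445] size [ 1.8 22.6] axis deg -76.2
plate c [ 0.4981 -0.1713] size [105.6 200.9] axis deg -75.9
```

```bash
python3 -c "
from bench import arm
print(arm.hand_in())"
```

```text
the job is handed in; nothing more can be done
None
```

The job is handed in. The lid is caught at both ends, with equal contact heights on the two pads. The vent was shut only after that, with its pointer measured about 1° from the zero mark. One press on the +y end reached 57 N, over the 40 N you asked for but below the 80 N limit. I did not look again at the flask, beaker and marker, and I felt no knock against them.

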